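# Stand the fallen bottle up, then hold the guard rail for fastening

## Robot

A 6-joint arm with a two-finger parallel gripper is mounted at the origin on the work surface; the furniture and walls round the work are solid. World frame = base frame: x ahead of the robot, y to its left, z up, the work surface at z = 0. Lengths are in mm, angles in rad, forces in N, time in s.
With the tool pointing down it reaches from about 400 to 925 mm from the base axis. Payload 12.5 kg.
Tool frame: the origin (TCP) lies midway between the tips of the shut fingers; the grasp point (between the pads) lies 19 mm behind it (env.pinch_z is the z of the grasp point in the tool frame, in mm); z points along the fingers, y is the line along which they close (so a half turn about z gives the same grasp; the last joint's range is limited). The gripper opens to 95 mm and grips with 3 to 60 N. Pads are 20 mm wide; open, the fingers measure 119 mm over their backs; the gripper's body (75 mm by 180 mm) begins 59 mm behind the grasp point.
Start: joints at [1.055, 0.491, 1.559, -0, 1.092, -0.106], TCP at [249.002, 573.276, 214.661] pointing down, gripper open.
Joint ranges: [-3.1, 3.1], [-0.84, 2.19], [0.05, 2.79], [-1.13, 4.28], [0.06, 2.93], [-2.69, 2.69]. Speed limits (rad/s): [2.22, 2.22, 2.79, 3.14, 3.14, 3.14].

## Interface

Orientations are given as [roll, pitch, yaw] about the fixed x, y, z axes, in that order (R = Rz(yaw) Ry(pitch) Rx(roll)).
In Python, from cell import env, eyes gives the robot as it stands.
- The arm moves only by the shell command python3 -m inch 'ROWS'. ROWS is JSON, a list of rows, each a list of 3 entries, a list of its own where there are three numbers: the shift along the tool's x, y, z in units of 60 mm (1.0 is 60 mm), then the turn about the tool's z in units of 5 degrees (1.0 is 5 degrees), then the closure, from -1 (fully open) to 1 (shut). In form: [[[tx, ty, tz], turn, claw], ...]. A call has exactly 10 rows; each row shifts and turns the commanded pose from where the row before left it, along the tool's axes as they then stand; what a row does not reach is not made up. A row lasts 1/8 s, in which the tool goes at most 62.5 mm and 10.7 degrees, less where a joint would pass 70% of its speed; a pose out of reach is approached as far as the arm can. A call is refused whole if a number of a shift passes 1 or a number of a turn 1, either way. A call with a gripper value outside its range is refused whole. The fingers move at their own pace and stop on an object; the grip force is fixed at half the most. Time passes only in rows, so rows that do not move let the fingers close, or fill a call up. It gives the time, the measured TCP pose, the force, the opening and the grip force at its end, in the units of the state.
- env.state(): the state, without advancing time (a new reading comes with each control period).
- eyes.read_camera(name): name is "scene" or "top" or "wrist"; returns a dict with "pixels" (480x640x3 uint8, red, green, blue), "fx", "fy", "cx", "cy" (pixels), "distortion" ([k1, k2, p1, p2, k3] as OpenCV has them; the pictures are not rectified), "extrinsics" (4x4, takes a point from world to camera coordinates). Camera axes: x right, y down, z forward; pixel columns grow to the right and rows downward; lengths in mm; the calibration is good to about 2 mm. A picture is of the moment at which its call begins. There is no depth.
- env.job_done(): hands the job in; it is judged then, once.
Trained networks look in a picture, given as the dict that the camera call returned (one of the last four; its "shot" number tells which), for a name from the list of things; names that differ only in an ending like _2 or _b are one class to them, and where a whole thing is asked for, a point or a joint stands for the part that bears it (a point fixed in the world has none). Each returns a list of dicts, best first, with "score" (0 to 1); they miss things now and then, are a little off and sometimes report something else, mostly with a low value. They report only what shows in the picture. A call takes as long as a camera call.
- eyes.boxes_of(name, picture): "centre" ([row, column] in pixels, amid what is visible of it).
- eyes.cut_out(name, picture): "mask" (480x640 bool, what is visible of it) and "centre" ([row, column] in pixels, amid what is visible of it).
- eyes.spot_point(name, picture): "centre" ([row, column] in pixels: a listed point, or the origin of a listed thing).
The state is a dict: "t": time; "joints": joint angles; "qvel": joint speeds; "tau": joint torques, N m; "eef_pos": TCP position; "tcp_rot": TCP orientation; "ft_force": force on the tool from outside, world axes, zero at the start; "moment": the same for the moment, N m; "opening": opening from 0.0 (shut) to 1.0 (fully open); "grip_force": force on a finger pad.
Only numpy, scipy, OpenCV 4.12 (cv2) and the standard library are available. Lean on these libraries where they do the work, as an engineer would, in place of code of your own. Each camera call takes 0.05 s, during which the arm holds its last target. There are 200 camera calls.

## Task

In the bottle lane at the back of the bench, stand the leaning blue-capped bottle upright in its place between its two neighbours and let go of it. Then pick up the loose square rail and press it squarely against the two spring buffers on the front of the lane, its ends flush with the outer faces of the end cheeks and its top level with their tops, pushing both buffers in about halfway and never fully home. Finish while still holding it there with a steady push, clear of the bench, so that a colleague can fasten it; leave the neighbouring jars, the amber bottle and the vial alone.

Things in the scene. Friction and masses are not known exactly. Their poses are not given: they have to be found in the camera images.
- station: Fixed bottle lane on the bench. Origin: centre of its underside; +x to its back (away from robot), +y left along the lane. Grey floor 6 mm thick, x -60 to +55, y +-140 mm. Back fence: front face x = 45, top z = 41 mm. End cheeks 12 mm thick, outer faces y = +-140, x -60 to +55, top z = 65 mm. Open front; a spring buffer stands out of each cheek's front end.
- middle_place (a point): The bottle's place: point on the lane's floor (6 mm above the bench), midway between the two jars at station x = 0, y = 0; stand the bottle's base here within about 20 mm. The jars' places are 92 mm to either side. A wall with a window ledge rises close behind the lane, so keep the hand upright or leaning towards the robot. Axes as station.
- rail_seat (a point): Where the middle of the rail's underside belongs when both buffers are half in: station x = -88, y = 0, z = 40 mm (40 mm above the bench). Axes as station; the rail's length lies along y.
- buffer_left (a joint): Push-in of the left (+y) buffer, m: 0 = fully out, grows as pushed to station +x, 0.015 = fully home. Black rubber disc 18 mm across on a steel stem; axis at station y = 134, z = 52.5 mm; front face at x = -83 mm when out. Spring 800 N/m (6 N at half stroke).
- buffer_right (a joint): The same for the right (-y) buffer, axis at station y = -134 mm, z = 52.5 mm.
- rail: Loose guard rail: plain aluminium square bar, 25 x 280 x 25 mm (x, y, z), about 0.22 kg, dark groove line along its top, lying on the bench in front of the lane. Origin: centre of its underside; y along its length, z up. At the end its back (+x) long face presses on the two buffer discs.
- bottle: White rinse bottle, blue cap: body 45 mm diameter to 84 mm, cap 36 mm diameter to 96 mm, about 0.06 kg. Origin: centre of its base; z from base to cap. At the start it leans back about 35 degrees in mid-lane: base edge on the floor, body on the top of the back fence, cap pointing to station +x.
- jar_a: White wide-neck jar, 61 mm diameter, 82 mm tall, standing in an end place of the lane, a neighbour not to be disturbed. Origin: centre of its base.
- jar_b: White wide-neck jar, 61 mm diameter, 86 mm tall, standing in the other end place of the lane, not to be disturbed. Origin: centre of its base.
- amber: Amber bottle with black cap, 68 mm diameter, 150 mm tall, standing on the bench left of the lane; leave alone. Origin: centre of its base.
- vial: Small brown vial with white cap, 21 mm diameter, 47 mm tall, standing on the bench near the robot; leave alone. Origin: centre of its base.

How it is judged:
By the outcome, as a careful person would: the job done as asked, in the order asked, and still so for the second after the job is handed in, while the arm keeps its last pose, push and grip.
It also fails if it takes over 54 s, if anything falls off the work surface, if the arm or the gripper's body presses on something with over 40 N, if the wrist force passes 120 N, or if a joint passes its speed limit or range.

## Working session

There is one attempt and no reset: what is moved stays moved. The work goes in short steps, Python scripts to look and compute and a shell command to move; the robot and the scene stay as the last step left them, time stands still between calls to the robot, and variables do not carry over. Pictures are saved under pics/ and viewed, at most 10 in all, crops included, and the job is handed in when it is done.

```bash
mkdir -p pics; ls; cat > h.py <<'E'
import numpy as np, cv2
from cell import env, eyes
def shot(n): return eyes.read_camera(n)
def save(p,f): cv2.imwrite('pics/'+f,p['pixels'][:,:,::-1])
def K(p): return np.array([[p['fx'],0,p['cx']],[0,p['fy'],p['cy']],[0,0,1.]])
def ray(p,rc):
    u=cv2.undistortPoints(np.array([[[rc[1],rc[0]]]],float),K(p),np.array(p['distortion'],float))[0,0]
    E=np.array(p['extrinsics']);R,t=E[:3,:3],E[:3,3]
    return -R.T@t, R.T@np.array([u[0],u[1],1.])
def onz(p,rc,z):
    o,d=ray(p,rc); return o+d*(z-o[2])/d[2]
def proj(p,X):
    E=np.array(p['extrinsics']);
    r=cv2.Rodrigues(E[:3,:3])[0]
    q=cv2.projectPoints(np.array(X,float).reshape(-1,1,3),r,E[:3,3],K(p),np.array(p['distortion'],float))[0][:,0]
    return q[:,::-1]
E
python3 - <<'E'
from h import *
np.set_printoptions(precision=1,suppress=True)
s=env.state();print(s['t'],s['eef_pos'],s['tcp_rot'],s['ft_force'],s['opening'],env.pinch_z)
for c in('top','scene'):
    p=shot(c);save(p,c+'0.png');o,d=ray(p,[240,320]);print(c,o,d)
    for n in('station','middle_place','rail_seat','rail','bottle','jar_a','amber','vial'):
        for r in eyes.spot_point(n,p)[:2]:
            z={'middle_place':6,'rail_seat':40,'bottle':6,'jar_a':6}.get(n,0)
            print(n,round(r['score'],2),np.array(r['centre']),onz(p,r['centre'],z))
E
```

```text
pics
0.0 [248.9 573.  214.1] [-3.1 -0.   2.7] [ 0.2 -0.3  0.5] 1.0025156233410288 -18.8
top [ 330.1  359.3 1043.4] [ 0.1 -0.  -1. ]
station 0.7 [184.  329.4] [516.8 329.8   0. ]
middle_place 0.78 [180.7 327. ] [523.4 335.2   6. ]
rail_seat 0.85 [220.5 337.7] [429.3 315.5  40. ]
rail 0.64 [249.1 370.7] [366.7 241.9   0. ]
bottle 0.75 [187.9 326.3] [507.1 337.2   6. ]
bottle 0.64 [185.1 329.3] [513.2 330.3   6. ]
jar_a 0.91 [180.8 368.2] [520.4 242.4   6. ]
jar_a 0.72 [187.1 288.7] [511.5 421.8   6. ]
amber 0.64 [188.7 210.7] [514.2 599.    0. ]
vial 0.63 [296.4 306.8] [265.6 388.1   0. ]
scene [-625.2  493.2  537.5] [ 0.9 -0.1 -0.4]
station 0.64 [245.8 345.2] [534.  331.8   0. ]
middle_place 0.61 [245.3 345.4] [523.7 332.7   6. ]
rail_seat 0.76 [248.5 352.9] [431.6 329.4  40. ]
rail_seat 0.23 [238.4 341.4] [488.1 346.6  40. ]
rail 0.88 [276.1 399.7] [368.4 241.1   0. ]
bottle 0.78 [241.6 344.2] [544.8 332.6   6. ]
bottle 0.36 [306.7 332.1] [255.8 395.5   6. ]
jar_a 0.56 [241.9 380.9] [530.5 248.1   6. ]
jar_a 0.51 [276.4 401.6] [355.5 240.4   6. ]
amber 0.76 [255.7 231.3] [518.5 594.5   0. ]
vial 0.76 [305.2 330. ] [271.7 397.7   0. ]
```

View pics/top0.png

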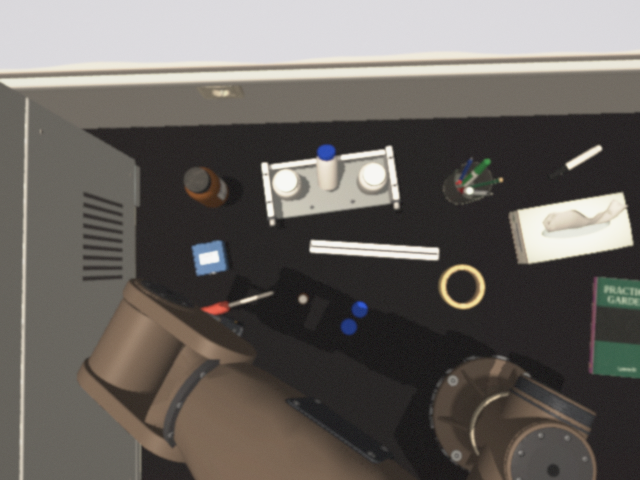

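View pics/scene0.png

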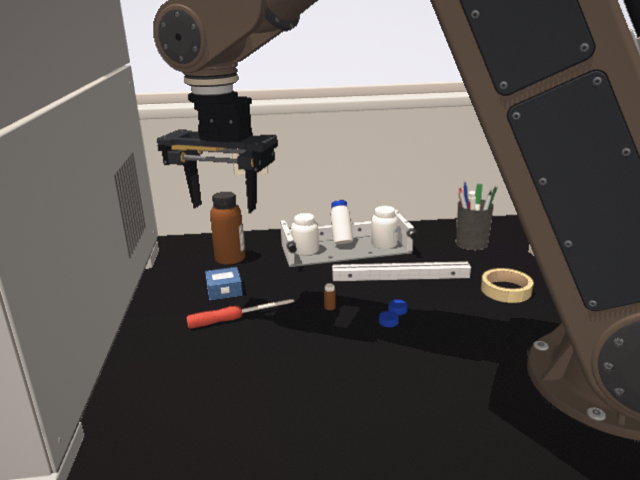

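The top view shows the lane with its cheeks at columns 262–275 and 385–398 (rows 147–222). The bottle cap is at (152,326), the jars at (184,287) and (177,373), and the rail runs from (246,310) to (253,438). The scene view agrees. I'll enlarge the top view to get the lane's pose.

```bash
python3 - <<'E'
from h import *
np.set_printoptions(precision=1,suppress=True)
p=shot('top')
im=p['pixels'][135:265,245:445,::-1]
im=cv2.resize(im,None,fx=4,fy=4,interpolation=cv2.INTER_CUBIC)
im=np.clip(im.astype(float)*1.1,0,255).astype(np.uint8)
for c in range(250,445,20): cv2.putText(im,str(c),((c-245)*4,8),0,.3,(0,255,255));cv2.line(im,((c-245)*4,10),((c-245)*4,16),(0,255,255))
for r in range(140,265,20): cv2.putText(im,str(r),(0,(r-135)*4),0,.3,(0,255,255));cv2.line(im,(20,(r-135)*4),(28,(r-135)*4),(0,255,255))
cv2.imwrite('pics/crop1.png',im)
for n,z in(('rail',25),('station',0),('bottle',0)):
    m=eyes.cut_out(n,p)[0]; M=m['mask'].astype(np.uint8)
    rc=cv2.minAreaRect(np.argwhere(M)[:,::-1].astype(np.float32));b=cv2.boxPoints(rc)
    print(n,m['score'],M.sum(),rc); print(np.array([onz(p,q[::-1],z) for q in b]))
for r in eyes.boxes_of('buffer_left',p)[:3]+eyes.boxes_of('buffer_right',p)[:3]: print(r['score'],np.array(r['centre']),onz(p,r['centre'],52.5))
# wall foot and ledge
for q in([128,200],[128,400],[128,320]): print(onz(p,q,0))
p=shot('scene')
for r in eyes.boxes_of('buffer_left',p)[:3]+eyes.boxes_of('buffer_right',p)[:3]: print(r['score'],np.array(r['centre']),onz(p,r['centre'],52.5))
E
```

```text
rail 0.83 1588 ((373.0583801269531, 249.56614685058594), (128.6864013671875, 13.598466873168945), 3.5763344764709473)
[[362.8 381.2  25. ]
 [392.4 378.5  25. ]
 [366.5  98.1  25. ]
 [336.9 101.3  25. ]]
station 0.57 5311 ((330.00787353515625, 185.99891662597656), (65.88944244384766, 133.4911346435547), 82.25529479980469)
[[571.4 487.3   0. ]
 [603.7 185.1   0. ]
 [453.6 171.2   0. ]
 [421.8 470.4   0. ]]
bottle 0.95 851 ((326.11981201171875, 166.99517822265625), (44.28458786010742, 20.5435733795166), 87.70938873291016)
[[606.9 359.9   0. ]
 [607.4 313.1   0. ]
 [505.5 312.4   0. ]
 [505.  358.9   0. ]]
0.37 [226.8 270. ] [418.9 461.1  52.5]
[655.3 621.7   0. ]
[641.1 164.6   0. ]
[646.7 347.2   0. ]
0.54 [234.3 412.8] [458.9 192.8  52.5]
```

View pics/crop1.png

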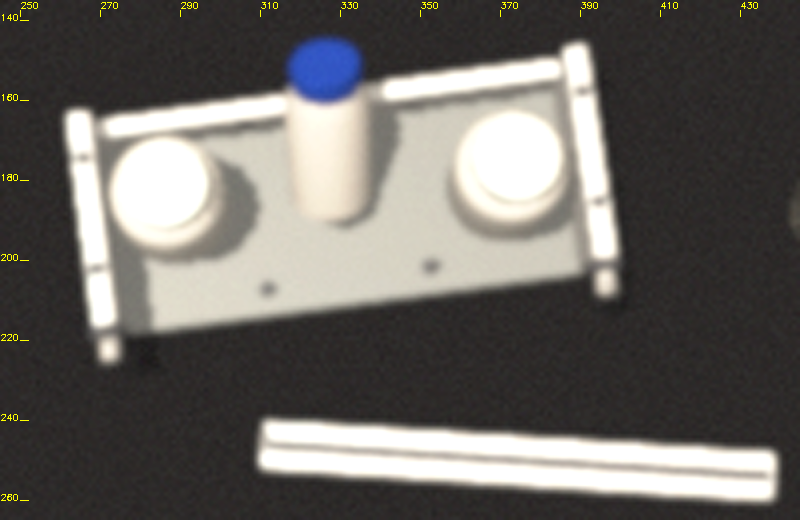

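```bash
python3 - <<'E'
from h import *
from scipy.optimize import least_squares
np.set_printoptions(precision=1,suppress=True)
p=shot('top')
def px(x,y): return [135+(y+.5)/4-.5,245+(x+.5)/4-.5]
C=[((66,112),(55,140,65)),((93,110),(55,128,65)),((588,42),(55,-140,65)),((563,46),(55,-128,65)),((583,274),(-60,-128,6)),((109,362),(-83,134,46)),((606,297),(-83,-134,46))]
A=np.array([px(*c[0]) for c in C]);X=np.array([c[1] for c in C],float)
def W(v,X):
    c,s=np.cos(v[2]),np.sin(v[2]);return np.c_[v[0]+c*X[:,0]-s*X[:,1],v[1]+s*X[:,0]+c*X[:,1],X[:,2]]
f=lambda v:(proj(p,W(v,X))-A).ravel()
r=least_squares(f,[516,332,.1],loss='soft_l1');print(r.x[:2],r.x[2],np.degrees(r.x[2]));print(r.fun.reshape(-1,2))
v=r.x
print('mid,seat',W(v,np.array([[0,0,6],[-88,0,40],[0,92,6],[0,-92,6],[27.9,0,55.8]])))
# rail: top corners
R=[((262,418),(12.5,140,25)),((776,450),(12.5,-140,25)),((775,501),(-12.5,-140,0)),((258,471),(-12.5,140,0))]
A=np.array([px(*c[0]) for c in R]);X=np.array([c[1] for c in R],float)
r=least_squares(f,[366,241,-.05]);print('rail',r.x[:2],np.degrees(r.x[2]));print(r.fun.reshape(-1,2))
# bottle model check
th=np.radians(35);
def bot(l,xo): return [2.1+l*np.sin(th)+xo*np.cos(th),0,18.9+l*np.cos(th)-xo*np.sin(th)]
print('captop',(proj(p,W(v,np.array([bot(96,0),bot(0,-22.5),bot(96,18)])))-[135,245])*4)
print(env.state()['tcp_rot'])
E
```

```text
[516.1 330.4] 0.1017153598052571 5.827860828495847
[[-0.4  0.2]
 [-0.7 -1. ]
 [ 0.  -0.2]
 [-0.3  0.4]
 [-0.5 -1.1]
 [ 1.4  1.2]
 [ 1.4  0.3]]
mid,seat [[516.1 330.4   6. ]
 [428.5 321.4  40. ]
 [506.7 421.9   6. ]
 [525.4 238.8   6. ]
 [543.8 333.2  55.8]]
rail [364.7 236.1] -5.107914146953723
[[ 0.9  1. ]
 [ 0.4  0.3]
 [-0.7 -2.8]
 [-0.6  1.5]]
captop [[ 55.2 326.1]
 [216.2 341.9]
 [ 32.6 322.1]]
[ 3.1 -0.   2.7]
```

```bash
cat >> h.py <<'E'
from scipy.spatial.transform import Rotation as Ro
ST=np.array([516.1,330.4]);SY=0.1017
def st2w(x,y):
    c,s=np.cos(SY),np.sin(SY);return ST+[c*x-s*y,s*x+c*y]
def plan(tgt,yawdeg=None):
    """tgt TCP world mm; prints total shift (units of 60 mm) along tool axes as now, and turn units."""
    s=env.state();e=np.array(s['eef_pos']);R=Ro.from_euler('xyz',s['tcp_rot'])
    print('t %.2f'%s['t'],'pos',e.round(1),'rpy',np.degrees(s['tcp_rot']).round(2),'F',np.round(s['ft_force'],1),'open %.3f'%s['opening'],'grip %.1f'%s['grip_force'],'q6 %.2f'%s['joints'][5])
    if tgt is not None: print('shift units',(R.inv().apply(np.array(tgt)-e)/60).round(3))
    if yawdeg is not None: print('turn units',round(-((yawdeg-np.degrees(s['tcp_rot'][2])+180)%360-180)/5,2))
E
python3 -c "
from h import *
plan([543.8,333.2,150],185.83)"
```

```text
t 1.40 pos [249.  573.3 214.7] rpy [180.    -0.   156.52] F [-0.7  0.6  0. ] open 0.997 grip 0.0 q6 -0.11
shift units [-6.101 -1.712  1.077]
turn units -5.86
```

```bash
python3 -m inch '[[[-0.4,-0.11,0],0,-1],[[-0.75,-0.21,0.1],0,-1],[[-0.75,-0.21,0.1],0,-1],[[-0.75,-0.21,0.15],0,-1],[[-0.75,-0.21,0.15],0,-1],[[-0.75,-0.21,0.15],0,-0.37],[[-0.75,-0.21,0.15],0,-0.37],[[-0.7,-0.2,0.15],0,-0.37],[[-0.5,-0.14,0.13],0,-0.37],[[0,0,0],-0.86,-0.37]]'
python3 -m inch '[[[0,0,0],-1,-0.37],[[0,0,0],-1,-0.37],[[0,0,0],-1,-0.37],[[0,0,0],-1,-0.37],[[0,0,0],-1,-0.37],[[0,0,0],0,-0.37],[[0,0,0],0,-0.37],[[0,0,0],0,-0.37],[[0,0,0],0,-0.37],[[0,0,0],0,-0.37]]'
python3 - <<'E'
from h import *
plan([543.8,333.2,37],185.83)
p=shot('wrist');save(p,'w1.png')
th=np.radians(35)
def bot(l,xo): 
    x=2.1+l*np.sin(th)+xo*np.cos(th);w=st2w(x,0);return [w[0],w[1],18.9+l*np.cos(th)-xo*np.sin(th)]
print(proj(p,[bot(96,0),bot(0,-22.5),bot(45,0)]).round(0))
q=[[*st2w(*a),b] for a,b in (((55,140),65),((55,-140),65),((-60,140),65),((-60,-140),65),((-60,0),6),((0,92),92),((0,-92),92))]
print(proj(p,q).round(0))
E
```

```text
t: 2.65
eef_pos: [545.3, 331.6, 149.0]
tcp_rot: [-3.141, -0.0, 2.806]
ft_force: [0.1, 0.6, -0.3]
opening: 0.686
grip_force: 0.0
t: 3.9
eef_pos: [543.8, 333.3, 149.8]
tcp_rot: [3.142, -0.0, -3.04]
ft_force: [-0.3, 0.7, 0.4]
opening: 0.684
grip_force: 0.0
t 3.90 pos [543.8 333.3 149.8] rpy [ 180.     -0.   -174.19] F [-0.3  0.7  0.4] open 0.684 grip 0.0 q6 -1.23
shift units [ 0.    -0.002  1.88 ]
turn units -0.0
[[302. 317.]
 [179. 317.]
 [242. 317.]]
[[279. 499.]
 [279. 136.]
 [124. 522.]
 [124. 113.]
 [122. 317.]
 [218. 459.]
 [218. 176.]]
```

View pics/w1.png

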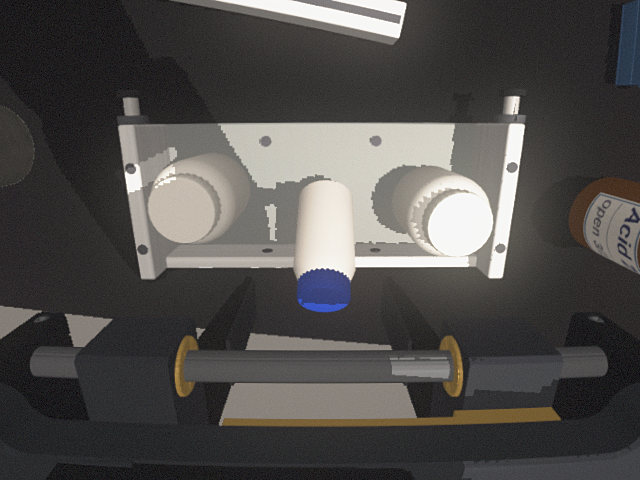

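The wrist view shows the bottle midway between the fingers at column ~325, against 317 predicted, so it lies about 5 mm further left (+y). Its lean is as expected. The cheek corners at (124,118) and (124,524) match to within ~3 mm.

```bash
python3 -m inch '[[[0,0.08,0.2],0,-0.37],[[0,0,0.3],0,-0.37],[[0,0,0.3],0,-0.37],[[0,0,0.3],0,-0.37],[[0,0,0.3],0,-0.37],[[0,0,0.25],0,-0.37],[[0,0,0.23],0,-0.37],[[0,0,0],0,-0.37],[[0,0,0],0,-0.37],[[0,0,0],0,-0.37]]'
python3 -m inch '[[[0,0,0],0,0.1],[[0,0,0],0,0.2],[[0,0,0],0,0.3],[[0,0,0],0,0.4],[[0,0,0],0,0.5],[[0,0,0],0,0.5],[[0,0,0],0,0.5],[[0,0,0],0,0.5],[[0,0,0],0,0.5],[[0,0,0],0,0.5]]'
```

```text
t: 5.2
eef_pos: [543.6, 338.3, 37.7]
tcp_rot: [3.141, 0.001, -3.04]
ft_force: [-0.0, -0.1, 0.5]
opening: 0.684
grip_force: 0.0
t: 6.45
eef_pos: [543.4, 338.1, 37.1]
tcp_rot: [3.141, 0.0, -3.04]
ft_force: [0.8, -0.5, 1.7]
opening: 0.46
grip_force: 29.7
```

```bash
python3 -m inch '[[[0,0,0.02],0,0.5],[[0.015,0,0],0,0.5],[[0.015,0,0],0,0.5],[[0.02,0,0],0,0.5],[[0.02,0,0],0,0.5],[[0.02,0,0],0,0.5],[[0.02,0,0],0,0.5],[[0.02,0,0],0,0.5],[[0.02,0,0],0,0.5],[[0,0,0],0,0.5]]'
python3 - <<'E'
from h import *
plan(None)
p=shot('wrist');save(p,'w2.png')
E
```

```text
t: 7.7
eef_pos: [535.8, 337.8, 36.9]
tcp_rot: [3.14, 0.004, -3.04]
ft_force: [3.5, 0.8, 7.3]
opening: 0.464
grip_force: 29.7
t 7.70 pos [535.8 337.8  36.9] rpy [ 179.92    0.21 -174.18] F [3.5 0.8 7.3] open 0.464 grip 29.7 q6 -1.21
```

View pics/w2.png

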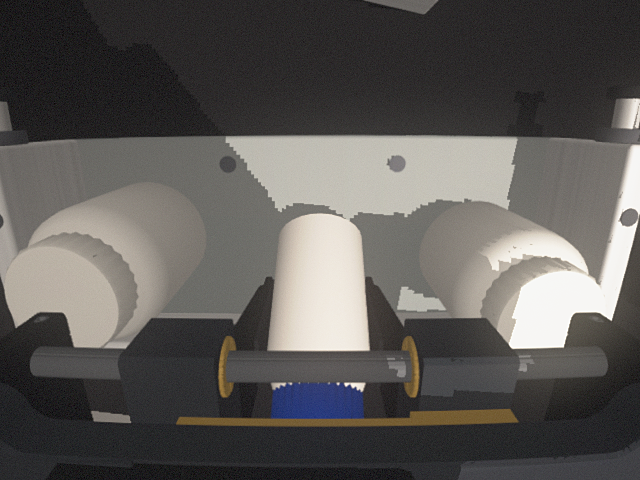

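```bash
cat >> h.py <<'E'
def tiltrows(p):
    s=env.state();e=np.array(s['eef_pos']);ux=np.array([np.cos(SY),np.sin(SY),0]);P=e+[0,0,19]
    for d in (35,30,25,20,10,0):
        t=np.radians(d);a=np.sin(t)*ux+np.cos(t)*np.array([0,0,1]);b=np.cos(t)*ux-np.sin(t)*np.array([0,0,1])
        q=[P-45*a-22.5*b,P+51*a-18*b,P+41*a-18*b,P-45*a+22.5*b]
        print(d,'basefront,capfronttop,capfrontbottom rows',proj(p,q[:3])[:,0].round(0),'edge z',q[3][2].round(1))
E
python3 -c "
from h import *
tiltrows(shot('wrist'))"
```

```text
35 basefront,capfronttop,capfrontbottom rows [212. 428. 398.] edge z 6.1
30 basefront,capfronttop,capfrontbottom rows [215. 420. 391.] edge z 5.7
25 basefront,capfronttop,capfrontbottom rows [218. 411. 382.] edge z 5.6
20 basefront,capfronttop,capfrontbottom rows [222. 400. 373.] edge z 5.9
10 basefront,capfronttop,capfrontbottom rows [231. 375. 352.] edge z 7.6
0 basefront,capfronttop,capfrontbottom rows [241. 347. 330.] edge z 10.9
```

The white/blue boundary at row ~386 and the base edge at row ~213 suggest the tilt has dropped to around 30°. I'll carry on along the arc.

```bash
python3 -m inch '[[[0.025,0,0.01],0,0.5],[[0.025,0,0.01],0,0.5],[[0.025,0,0],0,0.5],[[0.025,0,0],0,0.5],[[0.025,0,0],0,0.5],[[0.025,0,0],0,0.5],[[0.025,0,0.01],0,0.5],[[0.025,0,0.01],0,0.5],[[0.025,0,0.01],0,0.5],[[0,0,0],0,0.5]]'
python3 - <<'E'
from h import *
plan(None)
p=shot('wrist');save(p,'w3.png');tiltrows(p)
g=p['pixels'].astype(int)
for c in(310,320,330): 
    b=g[:,c,2]-g[:,c,0]; print(c,np.where(b[330:]>40)[0][:1]+330, [int(x) for x in g[180:260:4,c].sum(1)])
E
```

```text
t: 9.05
eef_pos: [524.9, 337.0, 36.0]
tcp_rot: [3.138, 0.01, -3.04]
ft_force: [8.4, -2.3, 20.7]
opening: 0.46
grip_force: 30.0
t 9.05 pos [524.9 337.   36. ] rpy [ 179.82    0.58 -174.18] F [ 8.4 -2.3 20.7] open 0.460 grip 30.0 q6 -1.21
35 basefront,capfronttop,capfrontbottom rows [212. 428. 399.] edge z 5.2
30 basefront,capfronttop,capfrontbottom rows [215. 421. 391.] edge z 4.8
25 basefront,capfronttop,capfrontbottom rows [218. 412. 383.] edge z 4.7
20 basefront,capfronttop,capfrontbottom rows [222. 401. 374.] edge z 5.0
10 basefront,capfronttop,capfrontbottom rows [230. 376. 353.] edge z 6.8
0 basefront,capfronttop,capfrontbottom rows [241. 348. 331.] edge z 10.0
310 [383] [583, 590, 599, 584, 586, 582, 595, 345, 359, 357, 646, 649, 647, 661, 653, 658, 658, 664, 664, 664]
320 [383] [591, 593, 598, 583, 580, 581, 592, 605, 359, 354, 667, 665, 670, 670, 675, 674, 677, 679, 682, 683]
330 [383] [589, 582, 590, 589, 594, 596, 597, 592, 394, 363, 687, 683, 681, 684, 679, 685, 684, 689, 690, 689]
```

```bash
python3 -m inch '[[[0.025,0,0],0,0.5],[[0.025,0,0],0,0.5],[[0.025,0,0.005],0,0.5],[[0.025,0,0.005],0,0.5],[[0.025,0,0.005],0,0.5],[[0.02,0,0.01],0,0.5],[[0.02,0,0.01],0,0.5],[[0.02,0,0.01],0,0.5],[[0,0,0.01],0,0.5],[[0,0,0],0,0.5]]'
python3 - <<'E'
from h import *
plan(None)
p=shot('wrist');save(p,'w4.png');tiltrows(p)
g=p['pixels'].astype(int)
for c in(310,320,330): 
    b=g[:,c,2]-g[:,c,0]; print(c,np.where(b[320:]>40)[0][:1]+320, [int(x) for x in g[200:260:4,c].sum(1)])
E
```

```text
t: 10.35
eef_pos: [513.1, 335.8, 32.9]
tcp_rot: [3.139, 0.009, -3.04]
ft_force: [2.4, -2.9, 26.5]
opening: 0.461
grip_force: 30.1
t 10.35 pos [513.1 335.8  32.9] rpy [ 179.84    0.49 -174.18] F [ 2.4 -2.9 26.5] open 0.461 grip 30.1 q6 -1.20
35 basefront,capfronttop,capfrontbottom rows [212. 428. 399.] edge z 2.1
30 basefront,capfronttop,capfrontbottom rows [215. 420. 391.] edge z 1.7
25 basefront,capfronttop,capfrontbottom rows [218. 411. 383.] edge z 1.6
20 basefront,capfronttop,capfrontbottom rows [222. 401. 374.] edge z 1.9
10 basefront,capfronttop,capfrontbottom rows [230. 376. 353.] edge z 3.7
0 basefront,capfronttop,capfrontbottom rows [241. 348. 331.] edge z 6.9
310 [383] [613, 611, 603, 606, 355, 356, 358, 371, 478, 592, 602, 603, 622, 617, 624]
320 [383] [610, 615, 611, 613, 396, 367, 370, 377, 616, 630, 634, 634, 636, 645, 640]
330 [383] [621, 608, 629, 622, 363, 366, 365, 369, 374, 640, 641, 643, 637, 657, 660]
```

```bash
python3 -m inch '[[[0.025,0,0],0,0.5],[[0.025,0,0],0,0.5],[[0.025,0,0],0,0.5],[[0.025,0,0.005],0,0.5],[[0.025,0,0.005],0,0.5],[[0.02,0,0.005],0,0.5],[[0,0,0],0,0.5],[[0,0,0],0,0.5],[[0,0,0],0,0.5],[[0,0,0],0,0.5]]'
python3 - <<'E'
from h import *
plan(None)
p=shot('wrist');tiltrows(p)
g=p['pixels'].astype(int)
for c in(310,320,330): 
    print(c,[int(x) for x in g[200:260:4,c].sum(1)])
E
```

```text
t: 11.65
eef_pos: [504.0, 334.8, 30.5]
tcp_rot: [3.139, 0.007, -3.04]
ft_force: [6.1, -1.0, 12.9]
opening: 0.465
grip_force: 30.0
t 11.65 pos [504.  334.8  30.5] rpy [ 179.87    0.4  -174.18] F [ 6.1 -1.  12.9] open 0.465 grip 30.0 q6 -1.19
35 basefront,capfronttop,capfrontbottom rows [212. 428. 399.] edge z -0.3
30 basefront,capfronttop,capfrontbottom rows [215. 420. 391.] edge z -0.7
25 basefront,capfronttop,capfrontbottom rows [218. 411. 383.] edge z -0.8
20 basefront,capfronttop,capfrontbottom rows [222. 400. 374.] edge z -0.5
10 basefront,capfronttop,capfrontbottom rows [230. 376. 353.] edge z 1.3
0 basefront,capfronttop,capfrontbottom rows [241. 347. 330.] edge z 4.5
310 [481, 473, 475, 477, 274, 284, 291, 283, 273, 270, 269, 403, 416, 425, 417]
320 [484, 485, 471, 490, 314, 284, 291, 273, 288, 288, 297, 442, 447, 443, 448]
330 [481, 479, 484, 483, 352, 279, 286, 278, 272, 283, 289, 440, 459, 464, 463]
```

```bash
python3 -m inch '[[[0,0,-0.04],0,0.5],[[0,0,-0.045],0,0.5],[[-0.03,-0.01,0],0,0.5],[[-0.05,-0.015,0],0,0.5],[[-0.05,-0.015,0],0,0.5],[[-0.04,-0.01,0],0,0.5],[[0,0,0.02],0,0.5],[[0,0,0.02],0,0.5],[[0,0,0.018],0,0.5],[[0,0,0],0,0.5]]'
python3 - <<'E'
from h import *
plan(None)
p=shot('wrist');tiltrows(p)
g=p['pixels'].astype(int)
for c in(310,320,330): 
    print(c,[int(x) for x in g[200:260:4,c].sum(1)])
E
```

```text
t: 12.95
eef_pos: [511.6, 331.9, 30.8]
tcp_rot: [3.142, 0.0, -3.04]
ft_force: [-2.6, -1.5, 6.4]
opening: 0.461
grip_force: 30.0
t 12.95 pos [511.6 331.9  30.8] rpy [ 1.8000e+02  2.0000e-02 -1.7417e+02] F [-2.6 -1.5  6.4] open 0.461 grip 30.0 q6 -1.21
35 basefront,capfronttop,capfrontbottom rows [212. 427. 398.] edge z 0.0
30 basefront,capfronttop,capfrontbottom rows [215. 419. 390.] edge z -0.4
25 basefront,capfronttop,capfrontbottom rows [218. 410. 382.] edge z -0.5
20 basefront,capfronttop,capfrontbottom rows [222. 399. 373.] edge z -0.2
10 basefront,capfronttop,capfrontbottom rows [231. 374. 352.] edge z 1.6
0 basefront,capfronttop,capfrontbottom rows [241. 346. 329.] edge z 4.8
310 [637, 641, 640, 644, 647, 387, 394, 392, 391, 386, 388, 581, 574, 582, 596]
320 [649, 640, 642, 640, 417, 385, 385, 387, 395, 383, 380, 613, 602, 611, 613]
330 [649, 642, 649, 644, 667, 385, 381, 393, 393, 393, 386, 603, 625, 625, 630]
```

```bash
python3 -m inch '[[[0,0,0],0,0.1],[[0,0,0],0,0],[[0,0,0],0,-0.1],[[0,0,0],0,-0.2],[[0,0,0],0,-0.3],[[0,0,0],0,-0.37],[[0,0,0],0,-0.37],[[0,0,-0.1],0,-0.37],[[0,0,-0.2],0,-0.37],[[0,0,-0.3],0,-0.37]]'
python3 -m inch '[[[0,0,-0.4],0,-0.37],[[0,0,-0.5],0,-0.37],[[0,0,-0.5],0,-0.37],[[0,0,0],0,-0.37],[[0,0,0],0,-0.37],[[0,0,0],1,-0.37],[[0,0,0],1,-0.37],[[0,0,0],1,-0.37],[[0,0,0],1,-0.37],[[0,0,0],1,-0.37]]'
python3 - <<'E'
from h import *
plan([365.5,239,110],84.8)
p=shot('wrist');save(p,'w5.png')
for n in('bottle','jar_a'):
    for r in eyes.spot_point(n,p)[:2]: print(n,r['score'],onz(p,r['centre'],6))
E
```

```text
t: 14.25
eef_pos: [511.6, 331.9, 67.3]
tcp_rot: [-3.142, -0.0, -3.04]
ft_force: [-0.2, 0.8, 0.1]
opening: 0.684
grip_force: 0.0
t: 15.5
eef_pos: [511.3, 331.6, 149.2]
tcp_rot: [-3.14, -0.001, 2.804]
ft_force: [0.3, 0.1, 0.2]
opening: 0.685
grip_force: 0.0
t 15.50 pos [511.3 331.6 149.2] rpy [-1.7992e+02 -8.0000e-02  1.6065e+02] F [0.3 0.1 0.2] open 0.685 grip 0.0 q6 -0.77
shift units [ 1.78  -2.261  0.659]
turn units 15.17
bottle 0.87 [506.64119274 331.4776449    6.        ]
jar_a 0.67 [520.79317908 243.85354657   6.        ]
jar_a 0.66 [511.32963863 422.26496157   6.        ]
```

View pics/w5.png

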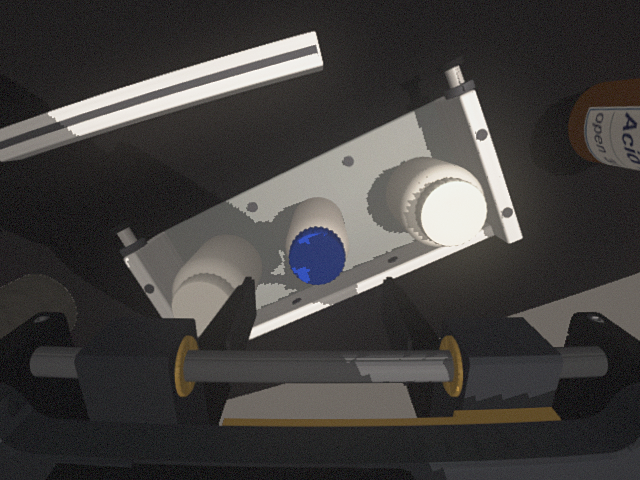

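The bottle stands upright in mid-lane, with its cap at (255,317). Both jars look undisturbed and all fingers are clear, so I'm moving on to the rail.

```bash
python3 -m inch '[[[0.3,-0.4,0],0,-0.37],[[0.4,-0.5,0],0,-0.37],[[0.4,-0.5,0.1],0,-0.37],[[0.4,-0.5,0.2],0,-0.37],[[0.28,-0.36,0.2],0,-0.37],[[0,0,0],1,-0.37],[[0,0,0],1,-0.37],[[0,0,0],1,-0.37],[[0,0,0],1,-0.37],[[0,0,0],1,-0.37]]'
python3 -m inch '[[[0,0,0],1,-0.37],[[0,0,0],1,-0.37],[[0,0,0],1,-0.37],[[0,0,0],1,-0.37],[[0,0,0],1,-0.37],[[0,0,0],1,-0.37],[[0,0,0],1,-0.37],[[0,0,0],1,-0.37],[[0,0,0],1,-0.37],[[0,0,0],0.17,-0.37]]'
python3 - <<'E'
from h import *
plan([365.5,239,4],84.8)
p=shot('wrist');save(p,'w6.png')
m=eyes.cut_out('rail',p)[0]; M=m['mask'].astype(np.uint8)
rc=cv2.minAreaRect(np.argwhere(M)[:,::-1].astype(np.float32));b=cv2.boxPoints(rc)
print(m['score'],rc,np.array([onz(p,q[::-1],25) for q in b]).round(1))
E
```

```text
t: 16.9
eef_pos: [366.1, 238.8, 120.0]
tcp_rot: [-3.141, -0.0, 2.37]
ft_force: [-0.7, 0.2, 0.2]
opening: 0.684
grip_force: 0.0
t: 18.15
eef_pos: [366.2, 238.9, 120.1]
tcp_rot: [-3.141, 0.0, 1.572]
ft_force: [-0.0, -0.2, -0.3]
opening: 0.681
grip_force: 0.0
t 18.15 pos [366.2 238.9 120.1] rpy [-1.7998e+02  1.0000e-02  9.0060e+01] F [-0.  -0.2 -0.3] open 0.681 grip 0.0 q6 0.43
shift units [ 0.003 -0.011  1.935]
turn units 1.05
0.25 ((526.1262817382812, 162.95420837402344), (192.50436401367188, 329.6621398925781), 1.1052476167678833) [[455.5 165.   25. ]
 [440.  406.6  25. ]
 [575.3 412.2  25. ]
 [629.5 157.5  25. ]]
```

View pics/w6.png

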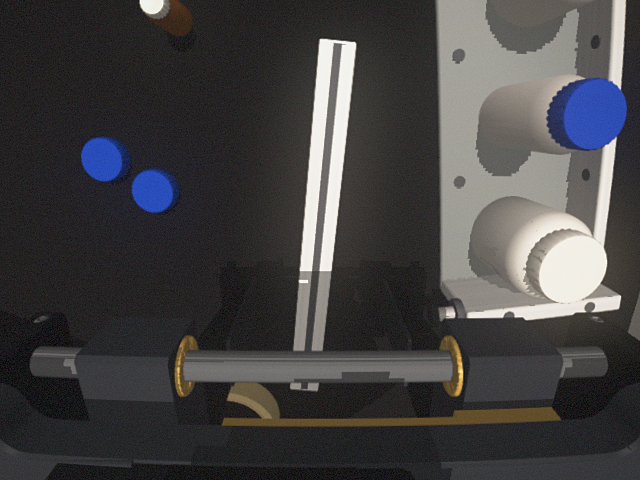

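```bash
python3 - <<'E'
from h import *
from scipy.optimize import least_squares
p=shot('wrist');g=p['pixels'].astype(int).sum(2)
pts=[]
for r in range(60,260,20):
    row=g[r,280:370]; w=np.where(row>480)[0]; a,b=w[0]+280,w[-1]+280
    L,Rr=onz(p,[r,a-.5],25),onz(p,[r,b+.5],25); pts.append(((L+Rr)/2)[:2]); print(r,a,b,L.round(1),Rr.round(1))
pts=np.array(pts); k=np.polyfit(pts[:,1],pts[:,0],1);yaw=-np.arctan(k[0]);print('yaw',np.degrees(yaw),'x at y=239',np.polyval(k,239))
col=[int(v) for v in g[30:55:1,330]];print(col)
print([int(v) for v in g[375:396,299]],[int(v) for v in g[375:396,312]])
for rc in([40,330],[41,345],[383,299],[390,299],[390,312]): print(rc,onz(p,rc,25).round(1),onz(p,rc,0).round(1))
E
```

```text
60 318 354 [364.7 366.6  25. ] [389.5 366.7  25. ]
80 316 352 [363.3 353.9  25. ] [388.4 354.   25. ]
100 314 350 [361.9 341.   25. ] [387.4 341.   25. ]
120 313 347 [361.2 327.7  25. ] [385.6 327.7  25. ]
140 311 345 [359.7 314.1  25. ] [384.5 314.1  25. ]
160 309 343 [358.2 300.1  25. ] [383.3 300.2  25. ]
180 308 340 [357.4 285.8  25. ] [381.4 285.8  25. ]
200 306 338 [355.8 271.   25. ] [380.2 271.   25. ]
220 304 336 [354.2 255.8  25. ] [379.  255.8  25. ]
240 303 334 [353.3 240.   25. ] [377.7 240.   25. ]
yaw -5.317746876020127 x at y=239 365.13687990926996
[129, 130, 132, 142, 154, 130, 130, 131, 115, 315, 690, 736, 722, 722, 724, 718, 722, 726, 723, 723, 722, 724, 727, 725, 727]
[341, 348, 342, 307, 202, 206, 195, 256, 382, 436, 432, 420, 431, 422, 317, 151, 88, 86, 80, 87, 101] [345, 329, 337, 300, 201, 188, 184, 244, 380, 422, 421, 415, 422, 417, 431, 348, 191, 93, 84, 79, 78]
[40, 330] [372.9 379.1  25. ] [373.6 384.2   0. ]
[41, 345] [382.9 378.5  25. ] [384.5 383.6   0. ]
[383, 299] [348.4 107.7  25. ] [346.8  87.3   0. ]
[390, 299] [348.3 100.1  25. ] [346.7  79.    0. ]
[390, 312] [359.9 100.2  25. ] [359.3  79.1   0. ]
```

```bash
python3 -m inch '[[[0,0,0],1,-0.37],[[0,0,0],0.07,-0.37],[[0.01,-0.018,0.2],0,-0.37],[[0,0,0.35],0,-0.37],[[0,0,0.35],0,-0.37],[[0,0,0.35],0,-0.37],[[0,0,0.35],0,-0.37],[[0,0,0.2],0,-0.37],[[0,0,0.13],0,-0.37],[[0,0,0],0,-0.37]]'
python3 -m inch '[[[0,0,0],0,-0.1],[[0,0,0],0,0.1],[[0,0,0],0,0.3],[[0,0,0],0,0.4],[[0,0,0],0,0.6],[[0,0,0],0,0.9],[[0,0,0],0,0.9],[[0,0,0],0,0.9],[[0,0,0],0,0.9],[[0,0,0],0,0.9]]'
python3 -c "
from h import *
plan(None,84.7)"
```

```text
t: 19.55
eef_pos: [365.2, 239.6, 4.2]
tcp_rot: [-3.141, 0.0, 1.477]
ft_force: [-0.9, 0.7, -0.4]
opening: 0.686
grip_force: 0.0
t: 20.8
eef_pos: [365.4, 239.6, 4.5]
tcp_rot: [3.141, -0.0, 1.477]
ft_force: [0.8, -0.4, 5.6]
opening: 0.262
grip_force: 30.0
t 20.80 pos [365.4 239.6   4.5] rpy [ 1.7998e+02 -1.0000e-02  8.4620e+01] F [ 0.8 -0.4  5.6] open 0.262 grip 30.0 q6 0.52
turn units -0.02
```

```bash
python3 -m inch '[[[0,0,-0.05],0,0.9],[[0,0,-0.2],0,0.9],[[0,0,-0.3],0,0.9],[[0,0,-0.3],0,0.9],[[0,0,-0.3],0,0.9],[[0,0,0],-0.5,0.9],[[0,0,0],-0.7,0.9],[[0,0,0],-0.6,0.9],[[0,0,0],-0.44,0.9],[[0,0,0],0,0.9]]'
python3 - <<'E'
from h import *
from scipy.optimize import least_squares
np.set_printoptions(precision=1,suppress=True)
p=shot('wrist');s=env.state()
T=np.eye(4);T[:3,:3]=Ro.from_euler('xyz',s['tcp_rot']).as_matrix();T[:3,3]=s['eef_pos']
C=np.array(p['extrinsics'])@T   # tool->cam
T1=np.eye(4);T1[:3,:3]=Ro.from_euler('xyz',[180,0,-174.19],degrees=True).as_matrix();T1[:3,3]=[543.8,333.3,149.8]
p['extrinsics']=C@np.linalg.inv(T1)
g=cv2.imread('pics/w1.png').astype(int).sum(2)
obs=[]
for r in range(135,275,10):
    row=g[r]; d=np.diff(row)
    cl=np.arange(105,160); cr=np.arange(490,540)
    a=cl[np.argmax(d[cl])]+.5; b=cr[np.argmin(d[cr])]+.5
    obs.append((r,a,b)); 
print(obs)
for c in(128,516,509): print(c,[int(v) for v in g[112:134,c]])
for c in(150,494,490): print(c,[int(v) for v in g[264:290,c]])
L=np.array([onz(p,[r,a],65)[:2] for r,a,b in obs]);R=np.array([onz(p,[r,b],65)[:2] for r,a,b in obs])
dirn=np.array([np.cos(SY),np.sin(SY)]);nrm=np.array([-dirn[1],dirn[0]])
for D in(L,R):
    k=np.polyfit(D[:,0],D[:,1],1);print('edge yaw',np.degrees(np.arctan(k[0])),'lateral rel ST',np.median((D-ST)@nrm))
for rc in([124,524],[124,118],[278,504],[278,140]):
    w=onz(p,rc,65)[:2]-ST;print(rc,w@dirn,w@nrm)
plan(None,95.83)
E
```

```text
t: 22.05
eef_pos: [365.1, 239.5, 73.9]
tcp_rot: [3.141, -0.0, 1.672]
ft_force: [0.3, -0.6, -2.0]
opening: 0.264
grip_force: 30.0
[(135, np.float64(118.5), np.float64(522.5)), (145, np.float64(120.5), np.float64(521.5)), (155, np.float64(121.5), np.float64(520.5)), (165, np.float64(133.5), np.float64(518.5)), (175, np.float64(124.5), np.float64(517.5)), (185, np.float64(125.5), np.float64(516.5)), (195, np.float64(127.5), np.float64(514.5)), (205, np.float64(128.5), np.float64(513.5)), (215, np.float64(130.5), np.float64(511.5)), (225, np.float64(131.5), np.float64(510.5)), (235, np.float64(133.5), np.float64(508.5)), (245, np.float64(135.5), np.float64(507.5)), (255, np.float64(136.5), np.float64(505.5)), (265, np.float64(138.5), np.float64(504.5))]
128 [421, 425, 430, 357, 242, 189, 214, 207, 215, 198, 215, 202, 293, 510, 509, 511, 515, 518, 515, 515, 518, 513]
516 [718, 694, 376, 298, 245, 235, 234, 239, 307, 349, 317, 519, 733, 748, 742, 741, 740, 741, 740, 740, 740, 740]
509 [625, 590, 435, 291, 305, 306, 331, 323, 309, 325, 294, 352, 518, 605, 653, 673, 679, 689, 699, 709, 714, 723]
150 [499, 519, 514, 525, 515, 515, 514, 526, 518, 514, 511, 514, 511, 521, 444, 280, 117, 134, 126, 148, 155, 120, 139, 145, 160, 143]
494 [738, 738, 738, 738, 738, 738, 738, 738, 738, 738, 738, 740, 752, 732, 430, 220, 216, 226, 217, 211, 227, 206, 208, 206, 208, 187]
490 [652, 658, 685, 685, 705, 706, 714, 723, 727, 731, 735, 741, 753, 727, 453, 222, 206, 235, 238, 214, 211, 229, 219, 215, 211, 217]
edge yaw 5.049700590689587 lateral rel ST -138.27452606714894
edge yaw 6.331357736447504 lateral rel ST 140.7849489235674
[124, 524] -60.002377117721124 140.22981764507676
[124, 118] -60.052531019752635 -137.92517082386595
[278, 504] 54.2235983735124 142.79096379746463
[278, 140] 54.150584582245806 -138.5398978910282
t 22.10 pos [365.2 239.6  73.9] rpy [180.   -0.   95.8] F [-0.3 -0.  -3.2] open 0.267 grip 30.0 q6 0.33
turn units -0.01
```

```bash
sed -i 's/^ST=.*/ST=np.array([516.0,331.6])/' h.py; python3 -c "
from h import *
plan([*st2w(-118,0),44.5],95.83);print(st2w(-118,0))"
```

```text
Traceback (most recent call last):
  File "h.py", line 20, in st2w
    c,s=np.cos(SY),np.sin(SY);return ST+[c*x-s*y,s*x+c*y]
               ^^
NameError: name 'SY' is not defined. Did you mean: 'ST'?
```

```bash
sed -i 's/^ST=.*/ST=np.array([516.0,331.6]);SY=0.1017/' h.py; python3 -c "
from h import *
plan([*st2w(-118,0),44.5],95.83);print(st2w(-118,0))"
```

```text
t 22.10 pos [365.2 239.6  73.9] rpy [ 1.7999e+02 -1.0000e-02  9.5770e+01] F [-0.3 -0.  -3.2] open 0.267 grip 30.0 q6 0.33
shift units [1.271 0.688 0.49 ]
turn units -0.01
[398.60970473 319.62007612]
```

```bash
python3 -m inch '[[[0.1,0.05,0],0,0.9],[[0.2,0.1,0],0,0.9],[[0.25,0.14,0.1],0,0.9],[[0.25,0.14,0.1],0,0.9],[[0.25,0.14,0.1],0,0.9],[[0.15,0.08,0.1],0,0.9],[[0.07,0.038,0.09],0,0.9],[[0,0,0],0,0.9],[[0,0,0],0,0.9],[[0,0,0],0,0.9]]'
python3 - <<'E'
from h import *
plan([*st2w(-118,0),44.5],95.83)
p=shot('wrist');save(p,'w7.png')
q=[[*st2w(*a),b] for a,b in (((-118-12.5,140),65),((-118+12.5,140),65),((-60,140),65),((-60,128),65),((-83,134),52.5))]
print(proj(p,q).round(1))
E
```

```text
t: 23.35
eef_pos: [398.6, 319.4, 44.3]
tcp_rot: [3.141, -0.0, 1.672]
ft_force: [-0.0, -0.2, -2.9]
opening: 0.263
grip_force: 30.0
t 23.35 pos [398.6 319.4  44.3] rpy [ 1.7998e+02 -1.0000e-02  9.5800e+01] F [-0.  -0.2 -2.9] open 0.263 grip 30.0 q6 0.44
shift units [ 0.004  0.    -0.003]
turn units -0.01
[[-2.950e+01  2.851e+02]
 [-2.950e+01  3.543e+02]
 [-2.600e+01  4.780e+02]
 [ 9.000e+00  4.754e+02]
 [ 3.000e-01  4.075e+02]]
```

View pics/w7.png

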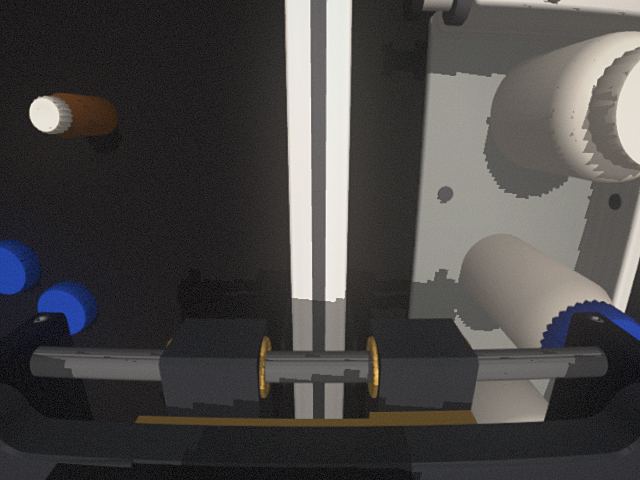

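The wrist view shows the rail running straight along the gripper. The left buffer disc is at (3,410), against (0,407) predicted, and the cheek's inner edge is at row ~12, against 9 predicted. The alignment is good to about 1 mm, so I'll approach until just after contact.

```bash
python3 -m inch '[[[0,0.05,0],0,0.9],[[0,0.1,0],0,0.9],[[0,0.1,0],0,0.9],[[0,0.05,0],0,0.9],[[0,0.03,0],0,0.9],[[0,0.03,0],0,0.9],[[0,0.03,0],0,0.9],[[0,0.03,0],0,0.9],[[0,0,0],0,0.9],[[0,0,0],0,0.9]]'
python3 - <<'E'
from h import *
plan([*st2w(-88,0),44.5],95.83); s=env.state();print(np.round(s['moment'],2))
d=np.array(s['eef_pos'][:2])-ST;print('station x,y',d@[np.cos(SY),np.sin(SY)],d@[-np.sin(SY),np.cos(SY)])
E
```

```text
t: 24.65
eef_pos: [423.4, 322.1, 44.0]
tcp_rot: [-3.141, 0.0, 1.673]
ft_force: [-3.3, 0.6, -1.5]
opening: 0.257
grip_force: 30.0
t 24.65 pos [423.4 322.1  44. ] rpy [-1.7997e+02  1.0000e-02  9.5830e+01] F [-3.3  0.6 -1.5] open 0.257 grip 30.0 q6 0.42
shift units [ 0.001  0.085 -0.008]
turn units 0.0
[-0.04  0.53  0.06]
station x,y -93.12072097779256 -0.036841300346264205
```

```bash
python3 -m inch '[[[0,0.015,-0.005],0,0.9],[[0,0.015,-0.005],0,0.9],[[0,0.015,0],0,0.9],[[0,0.015,0],0,0.9],[[0,0.015,0],0,0.9],[[0,0.015,0],0,0.9],[[0,0,0],0,0.9],[[0,0,0],0,0.9],[[0,0,0],0,0.9],[[0,0,0],0,0.9]]'
python3 - <<'E'
from h import *
np.set_printoptions(precision=1,suppress=True)
for i in range(4):
    if i: shot('top')
    s=env.state();print(np.round(s['ft_force'],1),np.round(s['moment'],2))
plan([*st2w(-88,0),44.5],95.83)
d=np.array(s['eef_pos'][:2])-ST;print('station x,y',d@[np.cos(SY),np.sin(SY)],d@[-np.sin(SY),np.cos(SY)])
A=None
for c in('top','scene'):
    p=shot(c);save(p,'f_'+c+'.png')
    q=[[*st2w(*a),b] for a,b in (((-100.5,140),65),((-100.5,-140),65),((-60,140),65),((-60,-140),65),((-100.5,140),40),((-100.5,-140),40))]
    x=proj(p,q);print(x)
    r0,c0=x.min(0)-15;r1,c1=x.max(0)+15
    im=p['pixels'][int(r0):int(r1),int(c0):int(c1),::-1];im=cv2.resize(im,(780,int(780*im.shape[0]/im.shape[1])),interpolation=cv2.INTER_CUBIC)
    print(c,r0,c0,'scale',780/(int(c1)-int(c0)),im.shape)
    A=im if A is None else np.vstack([A,im])
cv2.imwrite('pics/fin.png',A[:600])
E
```

```text
t: 25.9
eef_pos: [427.6, 322.4, 44.4]
tcp_rot: [-3.139, 0.001, 1.672]
ft_force: [-10.4, 0.7, -1.0]
opening: 0.261
grip_force: 30.0
[-10.4   0.7  -1. ] [0.1 1.8 0.1]
[-9.8  1.1 -1.9] [0.1 1.8 0.1]
[-9.8  0.6 -1.2] [0.1 1.7 0.1]
[-9.8  0.7 -1.2] [0.1 1.7 0. ]
t 26.05 pos [427.6 322.4  44.4] rpy [-179.8    0.1   95.8] F [-9.8  0.7 -1.2] open 0.262 grip 30.0 q6 0.42
shift units [ 0.  0. -0.]
turn units -0.0
station x,y -88.88829051290844 -0.22126208900871802
[[234.3 269.8]
 [217.  401.3]
 [215.4 267.4]
 [198.1 398.5]
 [235.2 271. ]
 [218.2 399.3]]
top 183.1349002993355 252.41403547378644 scale 4.7560975609756095 (318, 780, 3)
[[247.5 291.7]
 [233.9 421.3]
 [239.6 288.8]
 [226.8 414.7]
 [258.4 292.2]
 [244.6 420.7]]
scene 211.83705147820066 273.7940556626993 scale 4.785276073619632 (296, 780, 3)
```

View pics/fin.png

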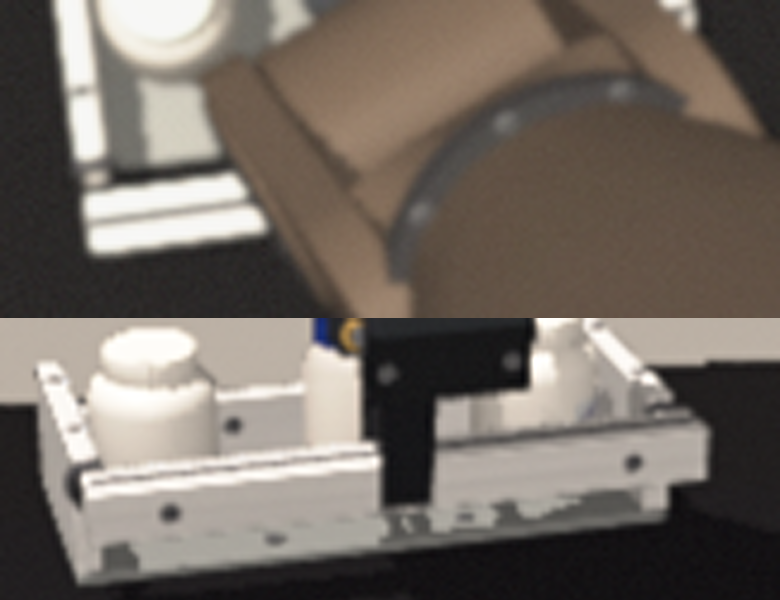

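In the top crop, the rail's left end, (200,84) to (252,92), continues the cheek's outer edge to within half a millimetre. The scene crop shows both ends within about 4 crop px of their predicted corners. The force is about 10 N, so one more millimetre is needed.

```bash
python3 -m inch '[[[0,0.01,0],0,0.9],[[0,0.012,0],0,0.9],[[0,0,0],0,0.9],[[0,0,0],0,0.9],[[0,0,0],0,0.9],[[0,0,0],0,0.9],[[0,0,0],0,0.9],[[0,0,0],0,0.9],[[0,0,0],0,0.9],[[0,0,0],0,0.9]]'
python3 - <<'E'
from h import *
s=env.state();d=np.array(s['eef_pos'][:2])-ST;print('station x,y',d@[np.cos(SY),np.sin(SY)],d@[-np.sin(SY),np.cos(SY)],np.round(s['moment'],2))
plan(None)
p=shot('scene')
for r in eyes.spot_point('bottle',p)[:1]: print(r['score'],onz(p,r['centre'],6))
E
```

```text
t: 27.4
eef_pos: [428.6, 322.5, 44.4]
tcp_rot: [-3.138, 0.001, 1.672]
ft_force: [-11.4, 1.5, 0.2]
opening: 0.26
grip_force: 30.0
station x,y -87.88664949116405 -0.22707226287184668 [0.14 1.98 0.04]
t 27.40 pos [428.6 322.5  44.4] rpy [-1.7979e+02  6.0000e-02  9.5820e+01] F [-11.4   1.5   0.2] open 0.260 grip 30.0 q6 0.42
0.53 [525.17638054 331.10693213   6.        ]
```

```bash
python3 -c "
from cell import env
print(env.job_done())"
```

```text
the job is handed in; nothing more can be done
None
```

I handed the job in at about 27 s: the bottle stands upright in mid-lane, released, and the rail is held flush against both buffers, pushed in about halfway (7–7.5 of 15 mm) with a steady 11 N. I measured the rail's height from the gripper pose alone, to about 1 mm, and no result came back from the judge.

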